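# Load a board carrier under a stage clip

## Robot

A 6-joint arm with a two-finger parallel gripper is mounted at the origin on the work surface. World frame = base frame: x ahead of the robot, y to its left, z up, the work surface at z = 0. Lengths are in m, angles in rad, forces in N, time in s.
With the tool pointing down it reaches from about 0.275 to 0.875 m from the base axis. Payload 12.5 kg.
Tool frame: the origin (TCP) lies on the centre line of the jaws, within the pads' length; the fingertips stand 11 mm ahead of it and the grasp point (between the pads) lies 8 mm behind it; z points along the fingers, y is the line along which they close (so a half turn about z gives the same grasp; the last joint's range is limited). The gripper opens to 85 mm and grips with 20 to 120 N. Pads are 22 mm wide; open, the fingers measure 114 mm over their backs; the gripper's body (76 mm by 85 mm) begins 54 mm behind the grasp point. The pads swing forward as they close: fully open they stand 13 mm farther back than shut.
Start: joints at [1.087, 0.351, 1.652, -0, 1.139, -0.085], TCP at [0.214, 0.507, 0.242] pointing down, gripper open.
Joint ranges: [-2.75, 2.75], [-0.79, 2.1], [0.01, 2.65], [-1.57, 4.71], [0.07, 3.14], [-2.87, 2.87]. Speed limits (rad/s): [2.22, 2.22, 2.79, 3.14, 3.14, 3.14].

## Interface

Orientations are given as a unit quaternion [w, x, y, z].
In Python, from station import env gives the robot as it stands.
- The arm moves only by the tool servo_tool, never from a script. Its argument "targets" is a list of rows, each an object of numbers: "tx", "ty", "tz": the shift along the tool's x, y, z each as a share of 0.5 m, from -1 to 1; "yaw": the turn about the tool's z as a share of 360 degrees, from -1 to 1. In form: [{"tx": .., "ty": .., "tz": .., "yaw": ..}, ...]. A call has 1 to 10 rows; each row is the pose to reach, as a shift and turn from the pose commanded when the call began, along the tool's axes at that moment, turning the shorter way round; what a row does not reach only later rows make up. A row lasts 1/10 s, in which the tool goes at most 50 mm and 8.59 degrees, less where a joint would pass 70% of its speed; a pose out of reach is approached as far as the arm can. A call with a number of a shift or a turn outside -1 to 1 is refused whole. A call with a gripper value outside its range is refused whole. "gripper" is the opening, from 0 (shut) to 1 (fully open), set as the call begins (left out, the last holds). The fingers move at their own pace and stop on an object; the grip force is fixed at half the most. Time passes only in rows, so rows that repeat a pose let the fingers close. It gives the time, the measured TCP pose, the force, the opening and the grip force at its end, in the units of the state.
- env.read_state(): the state, without advancing time (a new reading comes with each control period).
- env.snapshot(name): name is "scene" or "side" or "wrist"; returns a dict with "frame" (400x640x3 uint8, blue, green, red), "range_z" (400x640 float32, m along the optical axis (not along the pixel's ray), 0 where there is no reading), "intrinsics" (3x3 intrinsics, pixels), "camera_from_world" (4x4, takes a point from world to camera coordinates). Camera axes: x right, y up, looking along -z (the intrinsics and any distortion apply to the point x, -y, -z); pixel columns grow to the right and rows downward; lengths in m; the calibration is good to about 2 mm. A picture is of the moment at which its call begins.
- env.finish_job(): hands the job in; it is judged then, once.
The state is a dict: "t": time; "qpos": joint angles; "joint_velocities": joint speeds; "effort": joint torques, N m; "ee_pos": TCP position; "eef_rot": TCP orientation; "wrist_force": force on the tool from outside, world axes, zero at the start; "moment": the same for the moment, N m; "finger_gap": opening from 0.0 (shut) to 1.0 (fully open); "gripper_force": force on a finger pad.
Only numpy, scipy, OpenCV 4.12 (cv2) and the standard library are available. Lean on these libraries where they do the work, as an engineer would, in place of code of your own. Each camera call takes 0.05 s, during which the arm holds its last target. There are 200 camera calls.

## Task

Load the blue board carrier into the inspection stage: press the clip's red paddle down with one fingertip to raise the jaw and, keeping it down, push the carrier along its channel beneath the jaw with the other fingertip until its tab is fully home against the two end stops. Then let the paddle up so that the jaw clamps the carrier, and take the hand away. Do not lift or tip the carrier, and leave everything else on the bench where it is.

Things in the scene. Friction and masses are not known exactly. Their poses are not given: they have to be found in the camera images.
- stage: Fixed inspection stage on a dark steel base: x -132 to +83, y -107 to +45 mm from its origin, 10 mm high, with an aluminium channel along x. Origin on the bench under the channel's centre line; +x is the way the carrier is pushed, the paddle is on the -y side. Channel floor at z = 20 mm, 53 mm wide; rails each side at y = 26.5 to 34.5 mm, tops z = 28 mm. Place and yaw vary.
- home_stop (a point): Midway between the two dark end-stop posts that stand on the rails (y = +-26.5 to +-34.5 mm, z = 28 to 48 mm), on the plane of their rear faces: stage x = -10, y = 0, z = 36 mm. The front face of the carrier's tab meets the posts here when the carrier is fully home; the carrier's origin is then at stage x = +22 mm, z = 20 mm. Axes as the stage's.
- carrier: Blue flat board carrier with a green board, loose in the channel, 60 to 130 g: plate 76 x 50 x 6 mm, x along the channel as the stage's. Origin: centre of the plate's underside. Starts at stage x = -57 to -35 mm, short of the jaw. An upright blue tab crosses its rear end: x = -38 to -32 mm, 62 mm wide, top 30 mm above the underside; its wings pass over the rails, 10.5 mm above the underside.
- tab_push (a point): Centre of the rear face of the carrier's blue tab, where it is pushed towards stage +x: x = -38, y = 0, z = +18 mm from the carrier's origin, at z = 38 mm over the bench. The face is 62 mm wide and its top is 12 mm above this point. Axes as the carrier's.
- clip (a joint): Angle (rad) of the spring clip, a rocker hinged along stage x at y = -42, z = 36 mm. 0: shut, paddle up, jaw down in the carrier's way. Grows as the paddle is pressed; stop at 0.36. The jaw clears the carrier from 0.14; 0.2 to 0.34 is comfortable. A spring shuts it: pressing mid-paddle takes 2 N to start, 6 N at 0.28. Reads about 0.12 with the jaw resting on the carrier.
- paddle (a point): Red press paddle of the clip: plate 128 mm along stage x, 40 mm wide, 4 mm thick. Point: centre of its top face; shut, at stage x = -61, y = -76, z = 46 mm, tilted up 0.28 rad towards the outer (-y) edge; pressed to 0.28 it lies level at y = -77, z = 36 mm. It may be pressed anywhere along its length, and a fingertip can slide along it (drag up to 6 N).
- jaw (a point): Red foot of the clip's jaw, 30 mm along stage x, 18 mm across, on a steel arm over the channel. Point: centre of its underside; shut, at stage x = +30, y = +3, z = 21.5 mm, 1.5 mm above the channel floor. Rises as the paddle is pressed, and clamps the carrier when the paddle is let up.
- spare_carrier: White spare carrier without a board, loose, same shape and size as the blue one, flat on the bench on the +y side of the stage. Origin: centre of its underside. Leave alone.
- flux_jar: Small jar with yellow cap, loose, 42 mm across, 46 mm high, on the +y side of the stage. Origin: centre of its underside. Leave alone.
- screwdriver: Orange-handled screwdriver, loose, 160 mm long, lying on the -y side of the stage. Leave alone.
- parts_box: Clear open parts box, loose, 70 x 55 x 24 mm, on the -y side of the stage. Origin: centre of its underside. Leave alone.
- cleaner_bottle: Bottle with red cap, loose, 54 mm across, about 130 mm high, off to one side. Origin: centre of its underside. Leave alone.
- wire_spool: White spool, loose, 56 mm across, 40 mm high, off to one side. Origin: centre of its underside. Leave alone.
- tip_cleaner: Black tip-cleaner pot with brass top, loose, 72 mm across, 54 mm high, off to one side. Origin: centre of its underside. Leave alone.
Things that resemble listed ones, but are neither listed nor needed, are in the scene too. There is more than one size of the carrier; the job needs the middle-sized.

How it is judged:
By the outcome, as a careful person would: the job done as asked, in the order asked, and still so for the second after the job is handed in, with the robot touching nothing.
It also fails if it takes over 42 s, if anything falls off the work surface, if the arm or the gripper's body presses on something with over 40 N, if the wrist force passes 120 N, or if a joint passes its speed limit or range.

## Working session

There is one attempt and no reset: what is moved stays moved. The work goes in short steps, Python scripts to look and compute and a tool call to move; the robot and the scene stay as the last step left them, time stands still between calls to the robot, and variables do not carry over. Pictures are saved under pics/ and viewed, at most 10 in all, crops included, and the job is handed in when it is done.

Besides the shell and the picture viewer there is one more tool, called after ">>>" by a JSON object that holds its "name" and its "arguments", one argument or row to a line. servo_tool: Moves the arm, as the interface text tells. Shift numbers are shares of 0.5 m and turn numbers shares of 360 degrees, none past 1 either way. Its arguments: {"type":"object","properties":{"targets":{"type":"array"},"gripper":{"type":"number"}},"required":["targets"]}

```bash
ls; mkdir -p pics
cat > h.py <<'E'
import numpy as np, cv2
from station import env
def snap(n):
    return env.snapshot(n)
def pts(s):
    K=np.array(s["intrinsics"]);T=np.linalg.inv(np.array(s["camera_from_world"]))
    d=s["range_z"];v,u=np.mgrid[:d.shape[0],:d.shape[1]]
    P=np.stack([(u-K[0,2])/K[0,0]*d,-(v-K[1,2])/K[1,1]*d,-d,np.ones_like(d)],-1)
    W=(P@T.T)[...,:3]; W[d<=0]=np.nan
    return W
E
python3 - <<'E'
from h import *
import pickle
for n in ("scene","side"):
    s=snap(n); cv2.imwrite(f"pics/{n}.png",s["frame"]); pickle.dump(s,open(n+".pkl","wb"))
    print(n, [k for k in s], np.linalg.inv(s["camera_from_world"])[:3,3])
print(env.read_state())
E
```

```text
pics
scene ['frame', 'range_z', 'intrinsics', 'camera_from_world'] [1.12002305 0.47751308 1.15493709]
side ['frame', 'range_z', 'intrinsics', 'camera_from_world'] [-0.23740008 -1.02911913  0.84699581]
{'t': 0.1, 'qpos': array([ 1.08741737e+00,  3.51160716e-01,  1.65235310e+00,  3.92022336e-06,
        1.13913312e+00, -8.45771009e-02]), 'joint_velocities': array([-0.0005293 , -0.00022224, -0.0038511 ,  0.00028182,  0.00126025,
        0.00099352]), 'effort': array([ 2.69335842e-04, -5.06841195e+01, -2.91878682e+01, -9.52504456e-05,
        2.66094299e-03,  5.01855914e-05]), 'ee_pos': array([0.21340106, 0.50659606, 0.24182677]), 'eef_rot': array([-1.49400470e-04,  1.98082943e-01,  9.80185120e-01, -5.05527211e-04]), 'wrist_force': array([-0.34475855,  0.59089519, -0.2929316 ]), 'moment': array([ 0.01582762, -0.00627003, -0.0129784 ]), 'gripper_force': 0.0, 'finger_gap': 0.9996300321278259}
```

View pics/scene.png

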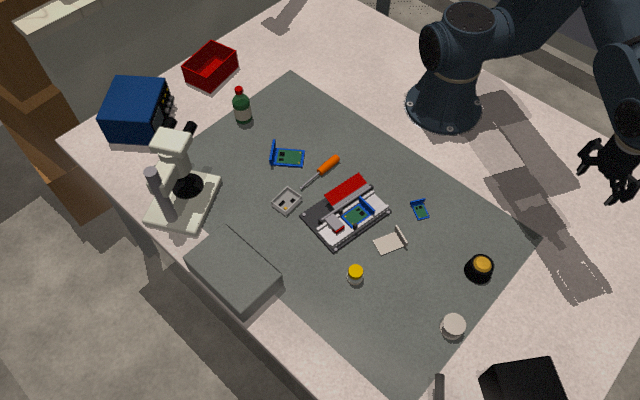

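View pics/side.png

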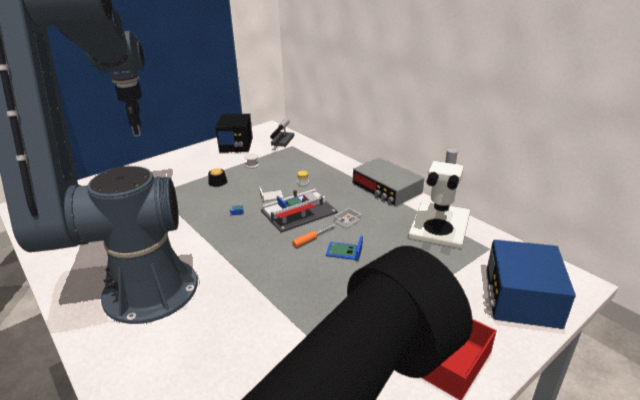

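The scene view shows the stage at about (345,212), with the red paddle at (348,189), the blue carrier in the channel at (358,212) and the jaw at (337,226). The carriers at (288,157) and (420,210) are decoys. Next I measure the stage.

Run:
```python
from h import *
import pickle
s=pickle.load(open("scene.pkl","rb")); W=pts(s); f=s["frame"]; hsv=cv2.cvtColor(f,cv2.COLOR_BGR2HSV)
roi=np.zeros(f.shape[:2],np.uint8); roi[165:255,295:395]=255
def m(lo,hi):
    return cv2.inRange(hsv,lo,hi)&roi
red=m((0,120,60),(8,255,255))|m((172,120,60),(180,255,255))
n,l,st,c=cv2.connectedComponentsWithStats(red)
for i in range(1,n):
    if st[i,4]>15:
        P=W[l==i]; P=P[~np.isnan(P[:,0])]
        r=cv2.minAreaRect(P[:,:2].astype(np.float32)*1000)
        print("red",st[i],P.mean(0),np.median(P[:,2]),r)
b=m((100,120,60),(130,255,255))
n,l,st,c=cv2.connectedComponentsWithStats(b)
for i in range(1,n):
    if st[i,4]>10:
        P=W[l==i]; P=P[~np.isnan(P[:,0])]; T=P[P[:,2]>.042]
        print("blue",st[i],P.mean(0),P[:,2].max(),len(T),T.mean(0) if len(T) else 0, cv2.minAreaRect(T[:,:2].astype(np.float32)*1000) if len(T)>3 else 0)
print(s["intrinsics"])
```

```text
red [324 172  43  34 587] [0.49567478 0.00459882 0.04294793] 0.04385796970216305 ((480.353515625, -6.270519256591797), (66.53411865234375, 153.46580505371094), 81.30055236816406)
red [335 226  10   8  26] [0.59964126 0.07699947 0.03215512] 0.03269197006730351 ((598.4305419921875, 76.58785247802734), (6.660454273223877, 30.234437942504883), 80.98609924316406)
blue [295 165   8   2  16] [ 0.50644492 -0.16805563  0.00573665] 0.010344221534790421 0 0 0
blue [341 195  34  33 246] [0.51605921 0.07805985 0.03078575] 0.05357195974289941 54 [0.4956854  0.08268682 0.04722736] ((495.13922119140625, 82.79417419433594), (58.97541427612305, 7.13331937789917), 81.47608947753906)
[[483.96457283   0.         320.28102184]
 [  0.         483.96457283 205.31877486]
 [  0.           0.           1.        ]]
```

>>> {"name": "servo_tool", "arguments": {
  "targets": [
    {"tx":-0.82,"ty":-0.65,"yaw":-0.04},
    {"tx":-0.82,"ty":-0.65,"yaw":-0.04},
    {"tx":-0.82,"ty":-0.65,"yaw":-0.04},
    {"tx":-0.82,"ty":-0.65,"yaw":-0.04},
    {"tx":-0.82,"ty":-0.65,"yaw":-0.04},
    {"tx":-0.82,"ty":-0.65,"yaw":-0.04},
    {"tx":-0.82,"ty":-0.65,"yaw":-0.04},
    {"tx":-0.82,"ty":-0.65,"yaw":-0.04},
    {"tx":-0.82,"ty":-0.65,"yaw":-0.04},
    {"tx":-0.82,"ty":-0.65,"yaw":-0.04}
  ],
  "gripper": 0.78
}}

```text
invalid input
```

>>> {"name": "servo_tool", "arguments": {
  "targets": [
    {"tx":0},
    {"tx":0},
    {"tx":0},
    {"tx":0},
    {"tx":0}
  ]
}}

```text
invalid input
```

Run:
```python
from h import *
import pickle
s=snap("wrist"); cv2.imwrite("pics/w1.png",s["frame"]); pickle.dump(s,open("w1.pkl","wb"))
print(env.read_state()["ee_pos"],env.read_state()["eef_rot"],np.linalg.inv(s["camera_from_world"])[:3])
```

```text
[0.21344256 0.50663836 0.24189876] [-1.10852516e-04  1.98064296e-01  9.80188942e-01 -4.00473516e-04] [[ 3.88219603e-01 -8.74505161e-01 -2.90734006e-01  1.39196224e-01]
 [ 9.21566487e-01  3.68097995e-01  1.23365616e-01  5.39485859e-01]
 [-8.65263291e-04 -3.15823667e-01  9.48817508e-01  3.74438781e-01]]
```

View pics/w1.png

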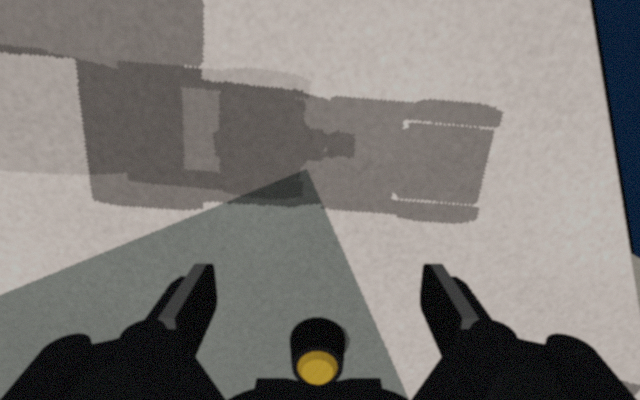

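The call was refused, probably because each row needs every key. The wrist view shows only the tip cleaner between the fingers, with the camera on the tool +x side.

>>> {"name": "servo_tool", "arguments": {
  "targets": [
    {"tx":-0.9,"ty":-0.57,"tz":0,"yaw":-0.04},
    {"tx":-0.9,"ty":-0.57,"tz":0,"yaw":-0.04},
    {"tx":-0.9,"ty":-0.57,"tz":0,"yaw":-0.04},
    {"tx":-0.9,"ty":-0.57,"tz":0,"yaw":-0.04},
    {"tx":-0.9,"ty":-0.57,"tz":0,"yaw":-0.04},
    {"tx":-0.9,"ty":-0.57,"tz":0,"yaw":-0.04},
    {"tx":-0.9,"ty":-0.57,"tz":0,"yaw":-0.04},
    {"tx":-0.9,"ty":-0.57,"tz":0,"yaw":-0.04},
    {"tx":-0.9,"ty":-0.57,"tz":0,"yaw":-0.04},
    {"tx":-0.9,"ty":-0.57,"tz":0,"yaw":-0.04}
  ],
  "gripper": 0.78
}}

```text
t: 1.15
ee_pos: [0.498, 0.0968, 0.2423]
eef_rot: [0.0, 0.074, 0.997, 0.0]
wrist_force: [-0.0, 1.6, 1.0]
finger_gap: 0.781
gripper_force: 0.0
```

>>> {"name": "servo_tool", "arguments": {
  "targets": [
    {"tx":-0.1,"ty":-0.05,"tz":0,"yaw":0},
    {"tx":-0.2,"ty":-0.07,"tz":0,"yaw":0},
    {"tx":-0.2,"ty":-0.07,"tz":0,"yaw":0},
    {"tx":-0.2,"ty":-0.07,"tz":0,"yaw":0},
    {"tx":-0.2,"ty":-0.07,"tz":0,"yaw":0},
    {"tx":-0.2,"ty":-0.07,"tz":0,"yaw":0}
  ]
}}

```text
t: 1.75
ee_pos: [0.59, 0.0503, 0.2425]
eef_rot: [-0.0, 0.073, 0.997, 0.0]
wrist_force: [0.6, 0.2, 0.7]
finger_gap: 0.782
gripper_force: 0.0
```

Run:
```python
from h import *
import pickle
s=snap("wrist"); cv2.imwrite("pics/w2.png",s["frame"]); pickle.dump(s,open("w2.pkl","wb"))
print(env.read_state()["ee_pos"],env.read_state()["eef_rot"])
```

```text
[0.59013069 0.05028013 0.24263805] [4.32347278e-05 7.31130538e-02 9.97323658e-01 2.35410916e-05]
```

View pics/w2.png

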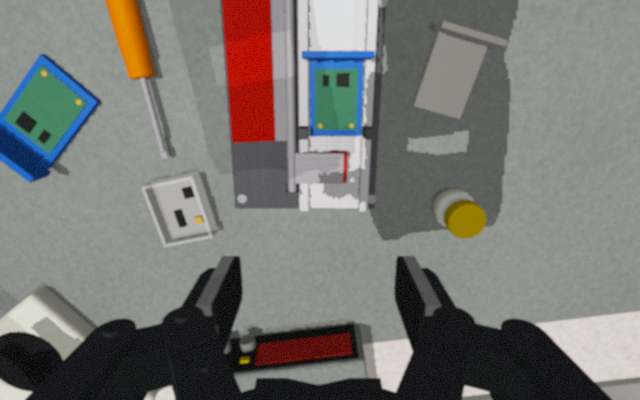

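The wrist view shows the red paddle (222–274, 0–142), the blue tab (303–374, about 55), the dark posts at (303,132) and (369,132), and the jaw at (346,167). The hinge rod at u≈292 will sit between the fingers.

Run:
```python
from h import *
import pickle
s=pickle.load(open("w2.pkl","rb")); W=pts(s); f=s["frame"]; hsv=cv2.cvtColor(f,cv2.COLOR_BGR2HSV)
roi=np.zeros(f.shape[:2],np.uint8); roi[:215,215:385]=255
def comp(m):
    m=cv2.erode(m&roi,np.ones((3,3)))
    n,l,st,c=cv2.connectedComponentsWithStats(m); i=1+np.argmax(st[1:,4]); P=W[l==i]; return P[~np.isnan(P[:,0])],st[i]
red=cv2.inRange(hsv,(0,120,60),(8,255,255))|cv2.inRange(hsv,(172,120,60),(180,255,255))
P,st=comp(red); print("paddle",st,cv2.minAreaRect(P[:,:2].astype(np.float32)*1e3),P[:,2].min(),P[:,2].max())
# paddle inner long edge direction
def stage(P,o,a):
    c,sn=np.cos(a),np.sin(a); d=P[:,:2]-o; return np.c_[d@[c,sn],d@[-sn,c]]*1e3
P2=P
B,st=comp(cv2.inRange(hsv,(100,120,60),(130,255,255))); T=B[B[:,2]>.044]
print("tab",st,len(T),cv2.minAreaRect(T[:,:2].astype(np.float32)*1e3),np.median(T[:,2]))
allm=np.zeros(f.shape[:2],bool); allm[:215,215:385]=1
A=W[allm];A=A[~np.isnan(A[:,0])]
a=np.radians(-8.4);o=np.array([.567,.0708])
S=stage(A,o,a);z=A[:,2]*1e3
def rng(sel,n):
    q=S[sel]; print(n,len(q),np.percentile(q,[1,50,99],axis=0).round(1).tolist())
    return q
base=rng((z>6)&(z<13)&(S[:,0]>-60),"base(front x 83, y -107)")
tab=rng((z>44)&(abs(S[:,1])<40)&(S[:,0]<-50),"tab y+-31")
rail=rng((z>26)&(z<30)&(S[:,0]>20)&(S[:,1]>20),"railR y 26.5..34.5")
post=rng((z>45)&(S[:,1]>20)&(S[:,0]>-30),"postR y 26.5..34.5, x from -10")
postL=rng((z>45)&(S[:,1]<-20)&(S[:,1]>-38)&(S[:,0]>-30)&(S[:,0]<25),"postL")
r=rail; 
if len(r)>20: print("rail slope deg",np.degrees(np.polyfit(r[:,0],r[:,1],1)[0]))
p=stage(P2,o,a); print("paddle stage",np.percentile(p,[0.5,50,99.5],axis=0).round(1))
# paddle inner edge slope: max y per x bin
xs=np.arange(-70,-2,4); ed=[np.percentile(p[(p[:,0]>=x)&(p[:,0]<x+4),1],98) for x in xs if ((p[:,0]>=x)&(p[:,0]<x+4)).sum()>10]
print("edge slope",np.degrees(np.polyfit(range(0,4*len(ed),4),ed,1)[0]),ed[0],ed[-1])
```

```text
paddle [ 223    0   51  142 6202] ((499.2453308105469, 4.64735221862793), (36.8564567565918, 117.06887817382812), 81.24757385253906) 0.039081731637968464 0.0542237331306315
tab [ 304   53   69   81 1364] 385 ((495.778076171875, 82.73126220703125), (57.72233200073242, 4.092574596405029), 81.60566711425781) 0.051067308835263225
base(front x 83, y -107) 4990 [[-55.8, -106.1], [36.0, -67.7], [80.8, 44.6]]
tab y+-31 581 [[-75.8, -29.9], [-73.2, 0.5], [-70.2, 30.9]]
railR y 26.5..34.5 397 [[20.3, 26.4], [47.1, 30.4], [76.1, 34.5]]
postR y 26.5..34.5, x from -10 106 [[-10.2, 26.7], [-5.6, 30.8], [-0.7, 34.8]]
postL 107 [[-10.6, -33.9], [-5.7, -30.2], [-0.9, -26.5]]
rail slope deg -0.11391771572666684
paddle stage [[-114.9  -93.1]
 [ -62.3  -75.4]
 [   0.2  -57.1]]
edge slope -0.2577095378390646 -58.03019240903504 -58.01843634380144
```

Stage origin is about (0.567, 0.0708) and yaw −8.4°. Rails, posts, base and tab all fit the given sizes, and the carrier is at x≈−38. Now I move behind the tab, above the paddle.

>>> {"name": "servo_tool", "arguments": {
  "targets": [
    {"tx":0.1,"ty":-0.02,"tz":0,"yaw":0},
    {"tx":0.2,"ty":-0.046,"tz":0.05,"yaw":0},
    {"tx":0.252,"ty":-0.046,"tz":0.12,"yaw":0},
    {"tx":0.252,"ty":-0.046,"tz":0.2,"yaw":0},
    {"tx":0.252,"ty":-0.046,"tz":0.28,"yaw":0},
    {"tx":0.252,"ty":-0.046,"tz":0.315,"yaw":0},
    {"tx":0.252,"ty":-0.046,"tz":0.315,"yaw":0},
    {"tx":0.252,"ty":-0.046,"tz":0.315,"yaw":0},
    {"tx":0.252,"ty":-0.046,"tz":0.315,"yaw":0}
  ]
}}

```text
t: 2.7
ee_pos: [0.4636, 0.0454, 0.0862]
eef_rot: [0.001, 0.073, 0.997, 0.0]
wrist_force: [0.1, 0.2, -0.1]
finger_gap: 0.779
gripper_force: 0.0
```

Run:
```python
from h import *
s=snap("side"); f=s["frame"][180:240,235:355]; cv2.imwrite("pics/s2.png",cv2.resize(f,None,fx=6,fy=6,interpolation=cv2.INTER_CUBIC))
s=snap("scene");W=pts(s)
st=env.read_state();d=st["ee_pos"][:2]-[.567,.0708];a=np.radians(-8.4);c,n=np.cos(a),np.sin(a)
print(st["ee_pos"],d@[c,n],d@[-n,c],st["wrist_force"])
```

```text
[0.46354639 0.04534683 0.08598876] -0.09862551657530648 -0.04029293692747914 [ 0.51931748 -0.66971584 -0.11932294]
```

View pics/s2.png

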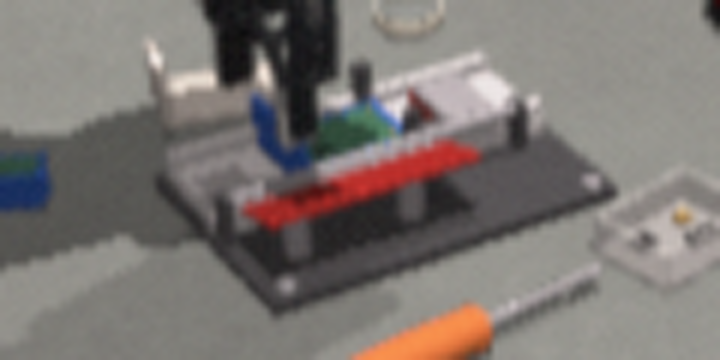

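The side crop shows the fingers over the paddle, with the tips clear of it. Next I lower onto the paddle.

>>> {"name": "servo_tool", "arguments": {
  "targets": [
    {"tx":0,"ty":0,"tz":0.02,"yaw":0},
    {"tx":0,"ty":0,"tz":0.04,"yaw":0},
    {"tx":0,"ty":0,"tz":0.06,"yaw":0},
    {"tx":0,"ty":0,"tz":0.06,"yaw":0},
    {"tx":0,"ty":0,"tz":0.06,"yaw":0},
    {"tx":0,"ty":0,"tz":0.06,"yaw":0}
  ]
}}

```text
t: 3.4
ee_pos: [0.4631, 0.0452, 0.0549]
eef_rot: [0.0, 0.074, 0.997, 0.0]
wrist_force: [1.0, -0.0, 0.3]
finger_gap: 0.78
gripper_force: 0.0
```

>>> {"name": "servo_tool", "arguments": {
  "targets": [
    {"tx":0,"ty":0,"tz":0.004,"yaw":0},
    {"tx":0,"ty":0,"tz":0.008,"yaw":0},
    {"tx":0,"ty":0,"tz":0.008,"yaw":0},
    {"tx":0,"ty":0,"tz":0.008,"yaw":0}
  ]
}}

```text
t: 3.8
ee_pos: [0.4631, 0.0452, 0.0509]
eef_rot: [0.0, 0.074, 0.997, -0.0]
wrist_force: [0.5, 0.1, 1.9]
finger_gap: 0.784
gripper_force: 0.9
```

>>> {"name": "servo_tool", "arguments": {
  "targets": [
    {"tx":0,"ty":0,"tz":0.004,"yaw":0},
    {"tx":0,"ty":0,"tz":0.008,"yaw":0},
    {"tx":0,"ty":0,"tz":0.008,"yaw":0},
    {"tx":0,"ty":0,"tz":0.008,"yaw":0}
  ]
}}

```text
t: 4.2
ee_pos: [0.463, 0.0452, 0.0468]
eef_rot: [0.0, 0.074, 0.997, -0.0]
wrist_force: [-0.0, -0.9, 3.5]
finger_gap: 0.78
gripper_force: 1.5
```

>>> {"name": "servo_tool", "arguments": {
  "targets": [
    {"tx":0,"ty":0,"tz":0.005,"yaw":0},
    {"tx":0,"ty":0,"tz":0.01,"yaw":0},
    {"tx":0,"ty":0,"tz":0.014,"yaw":0},
    {"tx":0,"ty":0,"tz":0.014,"yaw":0},
    {"tx":0,"ty":0,"tz":0.014,"yaw":0}
  ]
}}

```text
t: 4.7
ee_pos: [0.4631, 0.045, 0.0397]
eef_rot: [0.0, 0.074, 0.997, -0.0]
wrist_force: [-0.1, -3.9, 6.1]
finger_gap: 0.781
gripper_force: 3.1
```

```bash
cat > clip.py <<'E'
from h import *
s=snap("scene");W=pts(s);hsv=cv2.cvtColor(s["frame"],cv2.COLOR_BGR2HSV)
P=W[165:255,295:395].reshape(-1,3);hh=hsv[165:255,295:395].reshape(-1,3)
a=np.radians(-8.4);c,n=np.cos(a),np.sin(a);d=P[:,:2]-[.567,.0708];S=np.c_[d@[c,n],d@[-n,c],P[:,2]]*1e3
red=((hh[:,0]<9)|(hh[:,0]>171))&(hh[:,1]>120)&(hh[:,2]>60)
q=S[red&(S[:,1]<-60)&(S[:,1]>-95)&(S[:,0]>-50)&(S[:,0]<-4)]
k=np.polyfit(q[:,1],q[:,2],1); print("paddle slope",k[0],"z@-77",np.polyval(k,-77),"theta~",.28+np.arctan(k[0]),len(q))
j=S[red&(S[:,1]>-20)];print("jaw red",len(j),np.percentile(j,[5,50,95],axis=0).round(1).tolist())
b=(hh[:,0]>100)&(hh[:,0]<130)&(hh[:,1]>120)&(S[:,2]>44)&(abs(S[:,1])<36)
print("tab top",b.sum(),np.percentile(S[b],[5,50,95],axis=0).round(1).tolist())
st=env.read_state();e=st["ee_pos"][:2]-[.567,.0708];print("tcp stage",e@[c,n],e@[-n,c],st["ee_pos"][2],st["wrist_force"])
E
python3 clip.py
```

```text
paddle slope 0.037482229050402084 z@-77 34.168762387443785 theta~ 0.31746469068556044 168
jaw red 51 [[18.9, 2.9, 36.5], [34.4, 10.4, 45.3], [44.0, 14.1, 51.2]]
tab top 75 [[-97.5, -23.8, 45.8], [-73.6, -2.7, 50.0], [-69.0, 29.4, 173.8]]
tcp stage -0.09909316016199934 -0.04063952260806213 0.039728990974013514 [-0.15543821 -3.62629496  5.47113816]
```

The paddle is at about 0.30 rad and the jaw has lifted. I ease up 1 mm and push.

>>> {"name": "servo_tool", "arguments": {
  "targets": [
    {"tx":0,"ty":0,"tz":-0.002,"yaw":0},
    {"tx":-0.01,"ty":0,"tz":-0.002,"yaw":0},
    {"tx":-0.02,"ty":0,"tz":-0.002,"yaw":0},
    {"tx":-0.028,"ty":0,"tz":-0.002,"yaw":0},
    {"tx":-0.036,"ty":0,"tz":-0.002,"yaw":0},
    {"tx":-0.044,"ty":0,"tz":-0.002,"yaw":0},
    {"tx":-0.052,"ty":0,"tz":-0.002,"yaw":0},
    {"tx":-0.06,"ty":0,"tz":-0.002,"yaw":0},
    {"tx":-0.06,"ty":0,"tz":-0.002,"yaw":0}
  ]
}}

```text
t: 5.65
ee_pos: [0.4921, 0.041, 0.0404]
eef_rot: [-0.001, 0.074, 0.997, 0.0]
wrist_force: [-2.6, 0.4, 5.5]
finger_gap: 0.78
gripper_force: 2.9
```

```bash
python3 clip.py
```

```text
paddle slope 0.07092127635844715 z@-77 34.13421923996873 theta~ 0.3508027266633766 176
jaw red 51 [[18.1, 2.5, 37.5], [33.1, 10.8, 45.2], [44.8, 13.9, 51.7]]
tab top 77 [[-62.9, -26.2, 44.4], [-54.3, -3.6, 48.8], [-42.0, 26.2, 189.3]]
tcp stage -0.0697366178304835 -0.04039121990494986 0.04046895770662698 [-2.39188238 -0.43341233  5.4148985 ]
```

>>> {"name": "servo_tool", "arguments": {
  "targets": [
    {"tx":-0.008,"ty":0,"tz":0,"yaw":0},
    {"tx":-0.016,"ty":0,"tz":0,"yaw":0},
    {"tx":-0.024,"ty":0,"tz":0,"yaw":0},
    {"tx":-0.032,"ty":0,"tz":0,"yaw":0},
    {"tx":-0.04,"ty":0,"tz":0,"yaw":0},
    {"tx":-0.048,"ty":0,"tz":0,"yaw":0},
    {"tx":-0.056,"ty":0,"tz":0,"yaw":0},
    {"tx":-0.064,"ty":0,"tz":0,"yaw":0},
    {"tx":-0.068,"ty":0,"tz":0,"yaw":0},
    {"tx":-0.068,"ty":0,"tz":0,"yaw":0}
  ]
}}

```text
t: 6.7
ee_pos: [0.5255, 0.036, 0.0404]
eef_rot: [-0.001, 0.074, 0.997, 0.0]
wrist_force: [-2.7, 0.0, 7.0]
finger_gap: 0.779
gripper_force: 2.9
```

>>> {"name": "servo_tool", "arguments": {
  "targets": [
    {"tx":-0.004,"ty":0,"tz":0,"yaw":0},
    {"tx":-0.008,"ty":0,"tz":0,"yaw":0},
    {"tx":-0.012,"ty":0,"tz":0,"yaw":0},
    {"tx":-0.014,"ty":0,"tz":0,"yaw":0},
    {"tx":-0.014,"ty":0,"tz":0,"yaw":0}
  ]
}}

```text
t: 7.2
ee_pos: [0.5322, 0.0351, 0.0403]
eef_rot: [-0.001, 0.074, 0.997, 0.0]
wrist_force: [-3.7, 0.9, 5.6]
finger_gap: 0.781
gripper_force: 3.0
```

```bash
python3 clip.py
```

```text
paddle slope 0.11810161535652652 z@-77 34.08858863810126 theta~ 0.39755707187188516 115
jaw red 62 [[-43.8, -5.1, 36.4], [29.9, 10.1, 45.7], [43.9, 14.0, 161.2]]
tab top 83 [[-33.8, -28.6, 45.3], [-14.0, -2.7, 50.3], [3.8, 27.6, 195.7]]
tcp stage -0.029218611783835453 -0.04041296364419212 0.04034249432242849 [-4.03851516  0.37005251  5.12143076]
```

>>> {"name": "servo_tool", "arguments": {
  "targets": [
    {"tx":-0.002,"ty":0,"tz":0,"yaw":0},
    {"tx":-0.004,"ty":0,"tz":0,"yaw":0},
    {"tx":-0.004,"ty":0,"tz":0,"yaw":0}
  ]
}}

```text
t: 7.55
ee_pos: [0.5335, 0.0349, 0.0402]
eef_rot: [-0.002, 0.074, 0.997, 0.0]
wrist_force: [-6.8, 1.1, 8.7]
finger_gap: 0.78
gripper_force: 5.0
```

>>> {"name": "servo_tool", "arguments": {
  "targets": [
    {"tx":-0.002,"ty":0,"tz":0,"yaw":0},
    {"tx":-0.002,"ty":0,"tz":0,"yaw":0},
    {"tx":-0.002,"ty":0,"tz":0,"yaw":0}
  ]
}}

```text
t: 7.85
ee_pos: [0.5335, 0.0349, 0.0401]
eef_rot: [-0.003, 0.073, 0.997, 0.0]
wrist_force: [-11.5, 2.2, 12.0]
finger_gap: 0.777
gripper_force: 7.3
```

The carrier has reached the stops: the TCP no longer advances and the force has risen to 11 N. I take the load off, back off slightly with the paddle still down, then let the paddle up.

>>> {"name": "servo_tool", "arguments": {
  "targets": [
    {"tx":0.004,"ty":0,"tz":0,"yaw":0},
    {"tx":0.008,"ty":0,"tz":0,"yaw":0},
    {"tx":0.012,"ty":0,"tz":0,"yaw":0},
    {"tx":0.012,"ty":0,"tz":0,"yaw":0}
  ]
}}

```text
t: 8.25
ee_pos: [0.531, 0.0354, 0.0411]
eef_rot: [0.001, 0.074, 0.997, 0.0]
wrist_force: [2.6, -1.5, 5.4]
finger_gap: 0.781
gripper_force: 2.7
```

```bash
python3 clip.py
python3 - <<'E'
from h import *
s=snap("scene"); f=s["frame"][165:255,290:400]; cv2.imwrite("pics/c3.png",cv2.resize(f,None,fx=6,fy=6,interpolation=cv2.INTER_CUBIC))
E
```

```text
paddle slope 0.09134497584467544 z@-77 34.48653489840167 theta~ 0.37109218229238583 124
jaw red 58 [[-41.1, -3.3, 36.6], [31.1, 10.7, 44.3], [44.0, 14.1, 163.0]]
tab top 72 [[-35.6, -25.2, 44.7], [-12.4, -1.6, 50.1], [-2.1, 27.0, 194.6]]
tcp stage -0.030436139210330955 -0.040314940116103086 0.04105658325893838 [ 2.32032525 -1.13513792  5.27554558]
```

View pics/c3.png

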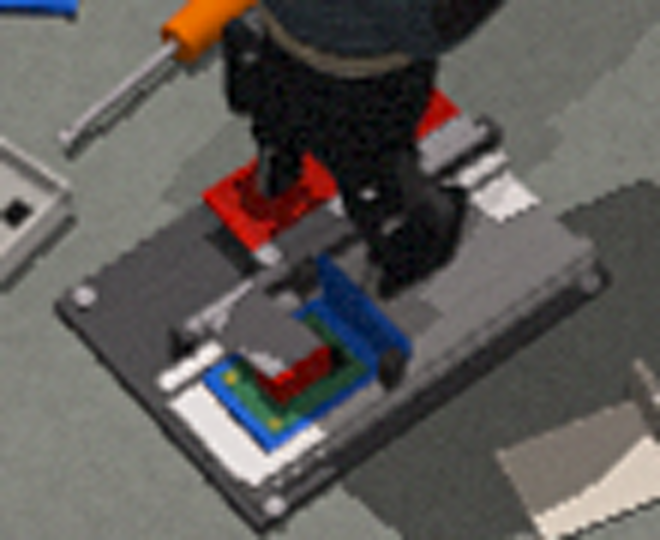

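The crop shows the tab against both posts, at (315,275) and (390,365), with the jaw over the board. Now I let the paddle up gently and retract.

>>> {"name": "servo_tool", "arguments": {
  "targets": [
    {"tx":0.002,"ty":0,"tz":-0.008,"yaw":0},
    {"tx":0.002,"ty":0,"tz":-0.016,"yaw":0},
    {"tx":0.002,"ty":0,"tz":-0.024,"yaw":0},
    {"tx":0.002,"ty":0,"tz":-0.035,"yaw":0},
    {"tx":0.002,"ty":0,"tz":-0.06,"yaw":0},
    {"tx":0.002,"ty":0,"tz":-0.12,"yaw":0},
    {"tx":0.002,"ty":0,"tz":-0.2,"yaw":0},
    {"tx":0.002,"ty":0,"tz":-0.3,"yaw":0},
    {"tx":0.002,"ty":0,"tz":-0.4,"yaw":0},
    {"tx":0.002,"ty":0,"tz":-0.4,"yaw":0}
  ]
}}

```text
t: 9.35
ee_pos: [0.5315, 0.0354, 0.2482]
eef_rot: [0.006, 0.074, 0.997, 0.0]
wrist_force: [0.5, 0.0, -0.4]
finger_gap: 0.78
gripper_force: 0.0
```

>>> {"name": "servo_tool", "arguments": {
  "targets": [
    {"tx":-0.1,"ty":0,"tz":0,"yaw":0},
    {"tx":-0.15,"ty":0,"tz":0,"yaw":0},
    {"tx":-0.15,"ty":0,"tz":0,"yaw":0},
    {"tx":-0.15,"ty":0,"tz":0,"yaw":0},
    {"tx":-0.15,"ty":0,"tz":0,"yaw":0}
  ]
}}

```text
t: 9.85
ee_pos: [0.6025, 0.0246, 0.2409]
eef_rot: [-0.0, 0.074, 0.997, 0.0]
wrist_force: [-0.1, -0.2, 0.2]
finger_gap: 0.779
gripper_force: 0.0
```

Run:
```python
from h import *
s=snap("wrist");cv2.imwrite("pics/w4.png",s["frame"]);W=pts(s);hsv=cv2.cvtColor(s["frame"],cv2.COLOR_BGR2HSV)
a=np.radians(-8.4);c,n=np.cos(a),np.sin(a)
P=W.reshape(-1,3);hh=hsv.reshape(-1,3);d=P[:,:2]-[.567,.0708];S=np.c_[d@[c,n],d@[-n,c],P[:,2]]*1e3
red=((hh[:,0]<9)|(hh[:,0]>171))&(hh[:,1]>120)&(hh[:,2]>60)
q=S[red&(S[:,1]<-60)&(S[:,1]>-95)&(S[:,0]>-100)&(S[:,0]<-4)]
k=np.polyfit(q[:,1],q[:,2],1);print("theta",.28+np.arctan(k[0]),np.polyval(k,-76))
b=(hh[:,0]>100)&(hh[:,0]<130)&(hh[:,1]>120)&(abs(S[:,1])<36)&(abs(S[:,0])<90)
for lo,hi,nm in((44,60,"tab"),(20,32,"plate")):
    t=S[b&(S[:,2]>lo)&(S[:,2]<hi)];print(nm,len(t),np.percentile(t,[2,50,98],axis=0).round(1).tolist())
t=S[b&(S[:,2]>44)&(S[:,2]<60)];print("tab skew deg",np.degrees(np.polyfit(t[:,1],t[:,0],1)[0]))
print(env.read_state()["wrist_force"])
```

```text
theta 0.1177459420394169 42.719287635308405
tab 479 [[-16.3, -27.7, 49.5], [-13.7, 1.4, 51.0], [-11.0, 29.8, 52.5]]
plate 971 [[-8.2, -23.1, 25.1], [10.7, 7.7, 27.1], [57.9, 25.2, 28.6]]
tab skew deg 0.034366541202458224
[ 0.0213085  -1.46180724  0.01840549]
```

View pics/w4.png

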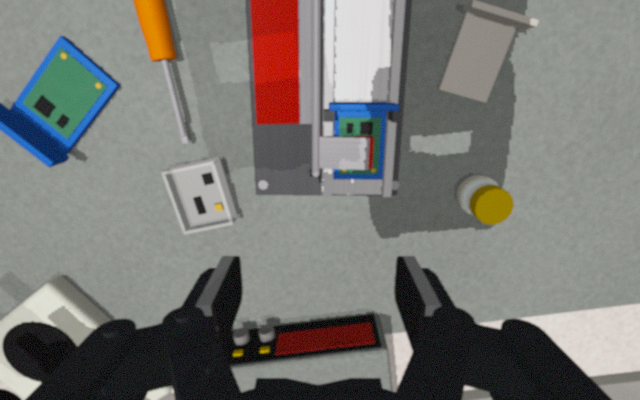

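The view shows the tab at (363,106) right up against the posts, the jaw on the board and everything else in place. One check remains: the tab-to-post gap in a single image.

Run:
```python
from h import *
s=snap("wrist");W=pts(s);hsv=cv2.cvtColor(s["frame"],cv2.COLOR_BGR2HSV)
a=np.radians(-8.4);c,n=np.cos(a),np.sin(a)
P=W.reshape(-1,3);hh=hsv.reshape(-1,3);d=P[:,:2]-[.567,.0708];S=np.c_[d@[c,n],d@[-n,c],P[:,2]]*1e3
blue=(hh[:,0]>100)&(hh[:,0]<130)&(hh[:,1]>120)
top=(S[:,2]>45)&(S[:,2]<55)&(S[:,0]>-30)&(S[:,0]<10)
for lo,hi in((-34,-27),(27,34)):
    y=(S[:,1]>lo)&(S[:,1]<hi)
    for m,nm in((blue,"tab"),(~blue,"post")):
        q=S[top&y&m,0];print(nm,lo,len(q),np.percentile(q,[2,10,50,90,98]).round(1))
```

```text
tab -34 18 [-16.5 -16.1 -13.1 -11.  -11. ]
post -34 104 [-15.9 -11.5  -6.5  -2.1  -1.1]
tab 27 35 [-16.1 -15.8 -13.4 -10.9  -9.9]
post 27 87 [-10.   -9.2  -5.5  -1.2  -0.8]
```

```bash
python3 -c "
from station import env
print(env.finish_job())"
```

```text
the job is handed in; nothing more can be done
None
```

The blue carrier is home with its tab against both end stops (no visible gap), the jaw is clamped on it at about 0.12 rad, the hand is clear, nothing else looked moved, and the job was handed in at about 10 s.

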